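# Refit the kiln's control module and valve knob, and hold the pilot valve open

### The job

Get the kiln's pilot going at the grey gas control box on the bench: first lift the flat module out of the wooden stand, slide it upright down into the box's slot until it is fully home, and let go of it. Then pick up the loose knob, turn it so that its pointed nose looks the same way as the flat of the D-shaped valve shaft (the side with the wedge mark on the dial), push it fully onto the shaft, press it in all the way against the spring, and finish while still holding it pressed in. Leave the two bottles, the trimming tool and the bowl where they are.

Things in the scene. Friction and masses are not known exactly. Their poses are not given: they have to be found in the camera images.
- control_box: Grey sheet-metal gas control box, fixed to the bench, 150 (x) x 220 (y) x 60 (z) mm, with a copper pipe stub on its +x side. Origin: centre of its underside on the bench. In its flat top are the module slot (55 mm to +y of the centre) and the valve (60 mm to -y of the centre). It stands turned by up to 0.25 rad.
- slot_mouth (a point): Centre of the mouth of the module slot, at the level of the box's top (60 mm above the bench). The slot is 62 mm long along the box's x, 14 mm wide along its y and 30 mm deep, with a 3 mm chamfer round the mouth. Axes as the box's. Apart from the shaft, nothing stands up from the box's top.
- module: Flat grey plug-in module, a slab 60 (x) x 12 (y) x 90 (z) mm, 0.09 kg, black ribs near its upper edge and brass contacts near the lower. It stands upright in the wooden stand. Origin: centre of its lower edge face, z up. It may go into the slot either way round; fully home it stands on the slot's floor (origin 30 mm below the mouth) and sticks out 60 mm.
- stand: Wooden block 100 (x) x 60 (y) x 30 (z) mm, fixed to the bench, with one slot 63 x 15 mm, 22 mm deep, that holds the module upright, 68 mm of it sticking out; the module's top is 98 mm above the bench. Origin: centre of its underside; x along the slot. Stand and knob may be on either side of the box.
- knob: Loose black valve knob lying bore down on the bench: an upright bar 24 mm wide (y), 34 mm high, flat sides, square back end at x = -18 mm, tapering from x = +18 mm to a pointed nose at x = +30 mm; white line on top towards the nose. 0.06 kg. Origin: centre of its underside, on the bore's axis; z up, x to the nose.
- knob_bore (a point): Middle of the bore's roof, 16 mm above the knob's underside, on the axis; axes as the knob's. The bore opens in the underside, is 16 mm deep and D-shaped: 7.8 mm radius, with a flat 3.8 mm from the axis on the nose (+x) side.
- knob_nose (a point): Tip of the knob's nose at its underside, 30 mm from the bore's axis.
- shaft_tip (a point): Centre of the top of the upright steel D-shaft on the valve, 26 mm above the box's top (86 mm above the bench) when not pressed. Shaft: 7 mm radius, flat 3 mm from the axis on its +x side, 2.5 mm chamfer at the top; it does not turn. x points out of the flat, z up. With the knob fully on, the tip touches the bore's roof and the knob's underside is 10 mm above the box's top.
- valve: The valve's flat round dial plate on the box's top, 68 mm across, 1 mm thick, around the shaft. Origin: its centre, on the shaft's axis, 60 mm above the bench. A black wedge mark, 22 to 33 mm from the axis, lies on its +x side, the side the shaft's flat faces. It is turned by up to 0.5 rad against the box; the knob needs a turn of at most 1.45 rad.
- shaft (a joint): How far the shaft is pressed in (down), m: 0 released, 0.008 at its stop. A spring pushes it up with 4.9 N at 0, growing to 10.5 N at the stop. At the stop the knob's underside is 2 mm above the box's top.
- bottle_a: White ceramic bottle, 80 mm wide, 194 mm high, standing; origin at the centre of its underside. To be left alone.
- bottle_b: Pale ceramic bottle of the same shape, on the other side. To be left alone.
- trimmer: Trimming tool lying on the bench beyond the box and to its left, about 160 x 22 x 12 mm. To be left alone.
- bowl: Terracotta bowl, 100 mm wide, 50 mm high, beyond the box. To be left alone.
Mind the look-alikes: they are no part of the job. Of the things that look like the knob, the smallest one is meant. Leave any blue look-alike of the module alone.

How it is judged:
By the outcome, as a careful person would: the job done as asked, in the order asked, and still so for the second after the job is handed in, while the arm keeps its last pose, push and grip.
It also fails if it takes over 64 s, if anything falls off the work surface, if the arm or the gripper's body presses on something with over 40 N, if the wrist force passes 120 N, or if a joint passes its speed limit or range.

### The arm

A 6-joint arm with a two-finger parallel gripper is mounted at the origin on the work surface. World frame = base frame: x ahead of the robot, y to its left, z up, the work surface at z = 0. Lengths are in m, angles in rad, forces in N, time in s.
With the tool pointing down it reaches from about 0.275 to 0.75 m from the base axis. Payload 10.2 kg.
Tool frame: the origin (TCP) lies midway between the tips of the shut fingers; the grasp point (between the pads) lies 19 mm behind it; z points along the fingers, y is the line along which they close (so a half turn about z gives the same grasp; the last joint's range is limited). The gripper opens to 85 mm and grips with 20 to 120 N. Pads are 22 mm wide; open, the fingers measure 114 mm over their backs; the gripper's body (76 mm by 85 mm) begins 54 mm behind the grasp point. The pads swing forward as they close: fully open they stand 13 mm farther back than shut.
Start: joints at [-1.382, 0.313, 1.498, -0, 1.331, -0.223], TCP at [0.21, -0.481, 0.231] pointing down, gripper open.
Joint ranges: [-2.94, 2.94], [-0.97, 2.17], [0.19, 2.56], [-1.23, 4.37], [0.02, 3.11], [-2.88, 2.88]. Speed limits (rad/s): [2.39, 2.39, 3.01, 3.14, 3.14, 3.14].

### API

Orientations are given as a rotation vector (axis times angle).
In Python, from station import telemetry, viewer, ticket gives the robot as it stands.
- The arm moves only by the tool send_rows, never from a script. Its argument "rows" is one flat list of numbers, 6 for each row, row after row: the shift along the tool's x, y, z in mm, then the turn, a rotation vector about the tool's x, y, z in degrees. A call has 1 to 5 rows; each row is the pose to reach, as a shift and turn from the pose commanded when the call began, along the tool's axes at that moment; what a row does not reach only later rows make up. A row lasts 1/12 s, in which the tool goes at most 41.7 mm and 7.16 degrees, less where a joint would pass 70% of its speed; a pose out of reach is approached as far as the arm can. A call with a gripper value outside its range is refused whole. "claw" is the opening, from 0 (shut) to 1 (fully open), set as the call begins (left out, the last holds). The fingers move at their own pace and stop on an object; the grip force is fixed at half the most. Time passes only in rows, so rows that repeat a pose let the fingers close. It gives the time, the measured TCP pose, the force, the opening and the grip force at its end, in the units of the state.
- telemetry.observe(): the state, without advancing time (a new reading comes with each control period).
- viewer.read_camera(name): name is "scene" or "top"; returns the picture (400x640x3 uint8, blue, green, red); there is no depth.
- viewer.camera_params(name): a dict with "camera_matrix" (3x3 intrinsics, pixels), "T" (4x4, takes a point from camera to world coordinates). Camera axes: x right, y up, looking along -z (the intrinsics and any distortion apply to the point x, -y, -z); pixel columns grow to the right and rows downward; lengths in m; the calibration is good to about 2 mm. A picture is of the moment at which its call begins. camera_params takes no time and is no camera call.
- ticket.finish_job(): hands the job in; it is judged then, once.
The state is a dict: "t": time; "q": joint angles; "qd": joint speeds; "effort": joint torques, N m; "position": TCP position; "eef_rot": TCP orientation; "wrist_force": force on the tool from outside, world axes, zero at the start; "torque": the same for the moment, N m; "width": opening from 0.0 (shut) to 1.0 (fully open); "grasp_force": force on a finger pad.
Only numpy, scipy, OpenCV 4.12 (cv2) and the standard library are available. Lean on these libraries where they do the work, as an engineer would, in place of code of your own. Each camera call takes 0.05 s, during which the arm holds its last target. There are 200 camera calls.

## Working session

There is one attempt and no reset: what is moved stays moved. The work goes in short steps, Python scripts to look and compute and a tool call to move; the robot and the scene stay as the last step left them, time stands still between calls to the robot, and variables do not carry over. Pictures are saved under pics/ and viewed, at most 10 in all, crops included, and the job is handed in when it is done.

Besides the shell and the picture viewer there is one more tool, called as name(argument=value, ...) on one line, values as JSON. send_rows: Moves the arm, as the interface text tells. Its arguments: {"type":"object","properties":{"rows":{"type":"array"},"claw":{"type":"number"}},"required":["rows"]}

```bash
ls; mkdir -p pics
python3 - <<'E'
from station import telemetry, viewer
import cv2
print(telemetry.observe())
for n in("scene","top"):
    cv2.imwrite(f"pics/{n}0.png",viewer.read_camera(n)); print(n,viewer.camera_params(n))
E
```

```text
pics
{'t': 0.0, 'q': array([-1.38239311e+00,  3.13474919e-01,  1.49842713e+00,  2.81584004e-05,
        1.33099621e+00, -2.23387914e-01]), 'qd': array([0.00041602, 0.00073478, 0.00048067, 0.00099129, 0.00233228,
       0.00091386]), 'effort': array([-6.28412290e-04, -4.12265074e+01, -2.59745693e+01, -2.49505629e-04,
        4.13007976e-03, -5.33282858e-06]), 'position': array([ 0.21008518, -0.48086046,  0.23072607]), 'eef_rot': array([-3.07396162e+00, -6.42002330e-01, -7.87913919e-05]), 'wrist_force': array([-0.40701649, -0.26754856,  0.30095008]), 'torque': array([ 0.00941753, -0.02852752,  0.05211398]), 'grasp_force': 0.0, 'width': 0.998689397582625}
scene {'camera_matrix': array([[377.42477309,   0.        , 320.86987754],
       [  0.        , 377.42477309, 200.2234754 ],
       [  0.        ,   0.        ,   1.        ]]), 'T': array([[-0.56394038, -0.43823828,  0.69994175,  1.44876165],
       [ 0.82567175, -0.31503028,  0.46799796,  0.58340028],
       [ 0.01540823,  0.84184508,  0.53949926,  0.7447656 ],
       [ 0.        ,  0.        ,  0.        ,  1.        ]])}
top {'camera_matrix': array([[362.31185217,   0.        , 315.70572552],
       [  0.        , 362.31185217, 193.2381534 ],
       [  0.        ,   0.        ,   1.        ]]), 'T': array([[-0.02345735,  0.99688832, -0.07525581,  0.50035901],
       [-0.99962952, -0.02442805, -0.01200408, -0.00128545],
       [-0.01380508,  0.07494634,  0.997092  ,  1.03697543],
       [ 0.        ,  0.        ,  0.        ,  1.        ]])}
```

View pics/scene0.png

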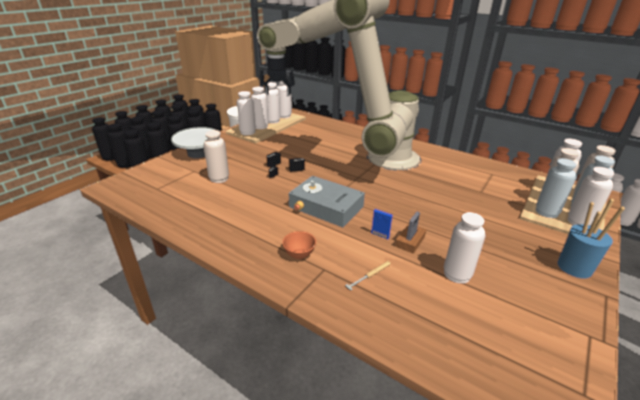

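View pics/top0.png

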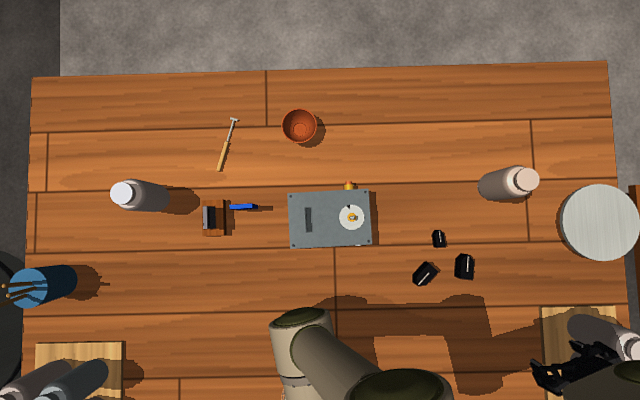

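The top view shows the box at about (330,218), with the slot at (308,219) and the dial at (351,217). The stand with the grey module is at (213,217), and the blue look-alike is at (243,207). Three knob-like things lie at (439,239), (464,266) and (425,272). The one at (439,239) looks smallest, so I'll check that in an enlarged crop.

Run:
```python
import cv2,numpy as np
t=cv2.imread("pics/top0.png");s=cv2.imread("pics/scene0.png")
r=lambda im,x,y,w,h,W,H:cv2.resize(im[y:y+h,x:x+w],(W,H),interpolation=cv2.INTER_CUBIC)
a=r(t,400,220,80,75,320,300);b=r(t,190,190,120,75,480,300)
c=r(t,280,180,100,75,400,300);d=r(s,260,145,60,45,400,300)
cv2.imwrite("pics/crop1.png",np.vstack([np.hstack([a,b]),np.hstack([c,d])]))
```

```text
(no output)
```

View pics/crop1.png

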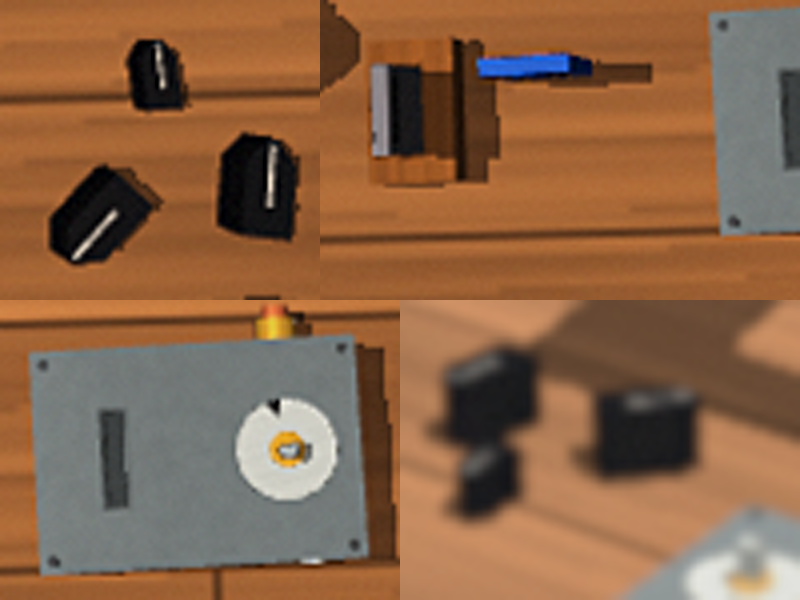

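The smallest knob is the one at (439,239): about 14x18 px against about 20x27 px for the other two. Its white line and nose point up the image, roughly +x. The grey module is in the wooden stand at (209,217). The blue one stands apart at (243,207). Next I'll measure positions.

```bash
cat > h.py <<'E'
import cv2,numpy as np
from station import telemetry,viewer
from scipy.spatial.transform import Rotation as R
def cast(n,uv,z):
    p=viewer.camera_params(n);K,T=p["camera_matrix"],p["T"]
    uv=np.atleast_2d(np.float64(uv));d=np.c_[uv,np.ones(len(uv))]@np.linalg.inv(K).T*[1,-1,-1]@T[:3,:3].T
    return T[:3,3]+d*((z-T[2,3])/d[:,2])[:,None]
def proj(n,P):
    p=viewer.camera_params(n);K,T=p["camera_matrix"],p["T"]
    c=(np.atleast_2d(P)-T[:3,3])@T[:3,:3]*[1,-1,-1];c=c@K.T;return c[:,:2]/c[:,2:]
def blobs(mask,off=(0,0),amin=8):
    k=[]
    for c in cv2.findContours(mask.astype(np.uint8),cv2.RETR_EXTERNAL,cv2.CHAIN_APPROX_NONE)[0]:
        m=np.zeros(mask.shape,np.uint8);cv2.drawContours(m,[c],-1,1,-1);m&=mask.astype(np.uint8)
        if m.sum()>=amin: ys,xs=np.nonzero(m);k.append(np.c_[xs+off[0],ys+off[1]])
    return sorted(k,key=len,reverse=True)
def rect(pts,n,z):
    w=cast(n,pts,z)[:,:2]*1000
    (c,s,a)=cv2.minAreaRect(w.astype(np.float32));return np.round(c,1),np.round(s,1),round(a,1),np.round(w.mean(0),1)
E
python3 - <<'E'
from h import *
t=cv2.imread("pics/top0.png");h=cv2.cvtColor(t,cv2.COLOR_BGR2HSV);H,S,V=[h[...,i].astype(int) for i in range(3)]
def roi(m,x0,y0,x1,y1): return blobs(m[y0:y1,x0:x1],(x0,y0))
np.set_printoptions(suppress=True)
print("box",[(len(b),rect(b,"top",.06)) for b in roi((S<75)&(V>75),280,180,385,255)[:2]])
print("slot V",V[219,296:320],"row",V[195:240,308])
print("slot",[(len(b),rect(b,"top",.06)) for b in roi(V<95,297,200,322,238)[:2]])
print("dial",[(len(b),rect(b,"top",.061)) for b in roi((V>190)&(S<60),330,190,372,240)[:2]])
print("wedge",[(len(b),b.mean(0),rect(b,"top",.061)) for b in roi(V<90,336,200,366,214)[:2]])
print("modtop",[(len(b),b.mean(0),rect(b,"top",.098)) for b in roi((S<70)&(V>100),195,195,222,240)[:2]])
print("stand",[(len(b),rect(b,"top",.03)) for b in roi(((V>140)|(S<100)),196,195,226,240)[:2]])
print("line",[(len(b),b.mean(0),rect(b,"top",.034)) for b in roi((S<90)&(V>110),425,225,455,250)[:2]])
print("knob",[(len(b),b.mean(0),b.min(0),b.max(0),rect(b,"top",.0)) for b in roi((V<60),425,225,455,252)[:2]])
print(V[226:252,428:450])
E
```

```text
box [(4375, (array([505.5, -23.7]), array([150.9, 220.5]), 1.8, array([505.5, -24.8])))]
slot V [126 127 127 124 124 125 127 125 132  84  44  61  65  67  59 111 116 123
 120 121 119 122 122 122] row [121 121 122 119 121 121 118 121 122 121 123 121  89  57  64  65  66  65
  65  65  68  66  64  68  65  65  65  65  68  65  69  66  65  61  62  62
  69 105 130 126 124 125 127 124 125]
slot [(149, (array([505.2,  32.8]), array([16.1, 64.5]), 88.8, array([504.9,  33.3])))]
dial [(395, (array([507.8, -82.8]), array([64.4, 64.3]), 88.6, array([507.2, -83.2])))]
wedge [(8, array([348.125, 205.875]), (array([537.5, -75.6]), array([5.4, 5.4]), 88.3, array([537.8, -76. ])))]
modtop [(89, array([204.5505618 , 216.76404494]), (array([516.5, 300.3]), array([ 7.8, 57.2]), 90.0, array([517.1, 300.1])))]
stand [(948, (array([517.5, 305.4]), array([ 81.2, 123.8]), 89.7, array([517.4, 311.7])))]
line [(11, array([439.45454545, 236.        ]), (array([ 450.3, -325.2]), array([27.2,  2.2]), 6.7, array([ 450.3, -325.3])))]
knob [(183, array([438.22404372, 238.87978142]), array([432, 230]), array([446, 247])
[... 1799 characters left out ...]
2  19  21  22  20  22  21  29
   47 107 111 108]
 [137 141 141 146 158  54   8   6  16  22  22  22  17  20  19  19  19  37
   71 130 159 158]
 [180 181 183 185 194  94  12   8   8  18  19  18  14  18  20  19  20  42
  113 111 169 179]
 [174 176 175 179 183 158 104  81  58  57  80  85  82  90  97  98  96  99
  176 185 179 174]
 [173 172 172 172 174 177 183 189 154 147 180 189 185 187 186 184 181 179
  174 170 168 168]
 [156 156 154 153 154 157 157 161 159 164 162 161 160 157 159 155 158 158
  155 152 154 152]
 [148 146 146 144 147 146 146 148 149 146 149 150 150 149 149 151 152 151
  152 152 152 153]
 [154 154 155 155 152 155 159 157 156 157 158 156 158 156 158 159 158 160
  159 161 158 160]]
```

Run:
```python
from h import *
np.set_printoptions(suppress=True,precision=2)
t=cv2.imread("pics/top0.png");g=cv2.cvtColor(t,cv2.COLOR_BGR2GRAY).astype(float);h=cv2.cvtColor(t,cv2.COLOR_BGR2HSV).astype(float)
def band(w,x0,y0,z):  # weighted centroid + principal axis
    ys,xs=np.mgrid[:w.shape[0],:w.shape[1]];w=w.clip(0);P=cast("top",np.c_[xs.ravel()+x0,ys.ravel()+y0],z)[:,:2]*1e3;w=w.ravel()/w.sum()
    c=w@P;d=P-c;C=(d*w[:,None]).T@d;e,v=np.linalg.eigh(C);v=v[:,1];return c,np.degrees(np.arctan2(v[1],v[0])),np.sqrt(12*e)
print("slot",band((115-g[203:238,299:320])*(g[203:238,299:320]<100),299,203,.06))
print("module top S"); print(h[204:232:3,198:214,1].astype(int)); print(h[204:232:3,198:214,2].astype(int))
m=(h[200:234,197:212,1]<70)&(h[200:234,197:212,2]>100);print("mod",band(m.astype(float),197,200,.098))
s=g[190:243,325:378];d=(s>170).astype(np.uint8);c=max(cv2.findContours(d,0,1)[0],key=len)
c=cv2.convexHull(c)
e=cv2.fitEllipse(c);dc=cast("top",np.add(e[0],(325,190)),.061)[0,:2]*1e3;print("dial",dc,e)
ww=(150-g[202:210,344:353]);w,_,_=band(ww,344,202,.061);print(g[200:212,342:356].astype(int));print("wedge",w,np.degrees(np.arctan2(*(w-dc)[::-1])),np.linalg.norm(w-dc))
print("line",band(g[229:244,437:443]-50,437,229,.034))
print("knob back top",cast("top",[[437,246.6],[444,246.6]],.034)*1e3,"right top",cast("top",[[445,240]],.034)*1e3,"nose bottom",cast("top",[[435.5,229.3]],0)*1e3,"nose top",cast("top",[[438.8,229.8]],.034)*1e3)
```

```text
slot (array([504.87,  33.11]), np.float64(-178.10213388250185), array([16.23, 66.13]))
module top S
[[169 169 171 183 197 207 205 208 200 199 198 196 200 194 199 198]
 [175 173 177 196 127  12  12   7  13  42 112 122  94 112 108 149]
 [171 177 171 192 140  16  13  10  13  12 213  32  21  31  18  19]
 [172 174 169 189 153  18  14  16  15  17  73  28  11  28  12  39]
 [173 174 172 188 167  13  11  14  14  26  85  14  29  20  29  21]
 [176 173 171 185 199  20   9  11  15  20  39  48  29  29  24  20]
 [171 171 174 175 196  15   7  13  13   5  85  23  23  20  47  28]
 [177 176 171 178 203  23  10  15  18  13 128  43  29   0  20  28]
 [174 173 172 178 210  28  12  16  22  54 150 136 106  77  85 146]
 [175 177 174 167 186 195 194 194 200 195 194 201 198 192 195 198]]
[[ 83  71 158 162 155 148 149 146 159 164 160 163 154 158 164 171]
 [168 172 170 163 145 145 147 147 118  43  16  25  27  25  26  24]
 [166 166 167 163 140 141 141 147 122  41   6  16  24  25  28  27]
 [153 151 155 155 122 141 144 144 133  44   7  18  23  27  22  26]
 [150 148 148 152 110 137 141 141 144  49   6  18  26  25  26
[... 888 characters left out ...]
27 195 200 172]
 [119 105 134 182 157  66   2  31 210 217 212 212 214 215]
 [120 121 197 220 227 171  59  45 206 213 206 205 204 207]
 [157 209 216 213 217 222 160 114 198 206 206 205 205 206]
 [206 213 208 202 204 208 214 179 205 207 206 206 206 206]
 [209 205 207 207 205 209 208 212 206 205 207 207 206 205]
 [212 209 209 211 205 206 206 207 209 208 208 206 207 208]]
wedge [541.28 -75.28] 13.737711635234371 34.13888899052747
line (array([ 454.95, -326.42]), np.float64(177.5876764414504), array([10.54, 38.92]))
knob back top [[ 421.71 -317.26   34.  ]
 [ 421.28 -336.3    34.  ]] right top [[ 439.11 -339.91   34.  ]] nose bottom [[ 467.76 -326.09    0.  ]] nose top [[ 467.26 -324.39   34.  ]]
```

Measured positions (mm):

| Item | Position | Heading |
|---|---|---|
| Slot | (504.7, 32.6) | 1.9° |
| Valve axis | (508, −83.4) | flat faces about 14° |
| Module top | (517, 300) | 0.5° |
| Knob | (439, −327) | about 6.7° |

The box (151x220), module top (60 long) and dial sizes agree with the given ones.

```bash
cat > go.py <<'E'
import sys
from h import *
s=telemetry.observe();Rm=R.from_rotvec(s["eef_rot"]);p=s["position"]*1e3
psi=np.degrees(np.arctan2(*Rm.as_matrix()[1::-1,0]))
print("t%.2f"%s["t"],"pos",p.round(1),"psi",psi.round(2),"F",s["wrist_force"].round(1),"w",round(s["width"],3),"g",round(s["grasp_force"],1))
a=list(map(float,sys.argv[1:]))
for i in range(0,len(a),4):
    T=R.from_euler("z",a[i+3],degrees=True)*R.from_euler("x",180,degrees=True)
    print(Rm.inv().apply(np.array(a[i:i+3])-p).round(1),np.degrees((Rm.inv()*T).as_rotvec()).round(2))
E
python3 go.py 517 300 250 0.5
```

```text
t0.10 pos [ 210.1 -480.9  230.8] psi 23.6 F [ 0.   0.4 -0.6] w 1.002 g 0.0
[ 593.8 -592.8  -18.4] [-0.06 -0.   23.1 ]
```

send_rows(rows=[29, -29, -9, 0, 0, 5.8, 58, -58, -18, 0, 0, 11.6, 87, -87, -20, 0, 0, 17.4, 116, -116, -20, 0, 0, 23.1, 145, -145, -20, 0, 0, 23.1], claw=0.55)

```text
t: 0.52
position: [0.2851, -0.2883, 0.2512]
eef_rot: [-3.141, -0.004, -0.0]
wrist_force: [0.6, -0.2, 1.3]
width: 0.545
grasp_force: 0.0
```

```bash
python3 go.py 517 300 250 0.5
```

```text
t0.52 pos [ 285.1 -288.3  251.2] psi 0.15 F [ 0.6 -0.2  1.3] w 0.545 g 0.0
[ 233.5 -587.7    1.3] [-0.01 -0.   -0.35]
```

send_rows(rows=[15, -38, 0, 0, 0, 0, 30, -76, 0, 0, 0, 0, 45, -114, 0, 0, 0, 0, 60, -152, 0, 0, 0, 0, 75, -190, 0, 0, 0, 0])

```text
t: 0.93
position: [0.3584, -0.0976, 0.2513]
eef_rot: [3.141, 0.013, 0.0]
wrist_force: [0.9, -0.7, 0.6]
width: 0.551
grasp_force: 0.0
```

send_rows(rows=[15, -38, 0, 0, 0, 0, 30, -76, 0, 0, 0, 0, 45, -114, 0, 0, 0, 0, 60, -152, 0, 0, 0, 0, 75, -190, 0, 0, 0, 0])

```text
t: 1.35
position: [0.4318, 0.0934, 0.2512]
eef_rot: [3.141, 0.014, 0.0]
wrist_force: [1.2, -0.6, 0.3]
width: 0.55
grasp_force: 0.0
```

send_rows(rows=[15, -38, 0, 0, 0, 0, 30, -76, 0, 0, 0, 0, 45, -114, 0, 0, 0, 0, 60, -152, 0, 0, 0, 0, 75, -190, 0, 0, 0, 0])

```text
t: 1.77
position: [0.5051, 0.2839, 0.2509]
eef_rot: [3.141, 0.014, -0.001]
wrist_force: [0.7, -0.7, 0.9]
width: 0.551
grasp_force: 0.0
```

```bash
python3 go.py 517 300 160 0.5 517 300 62 .5
```

```text
t1.77 pos [505.1 283.9 250.9] psi 0.52 F [ 0.7 -0.7  0.9] w 0.551 g 0.0
[ 12.1 -16.   90.9] [0.01 0.03 0.02]
[ 12.1 -16.  188.9] [0.01 0.03 0.02]
```

send_rows(rows=[12, -15, 30, 0, 0, 0, 12, -15, 60, 0, 0, 0, 12, -15, 90, 0, 0, 0, 12, -15, 90, 0, 0, 0, 12, -15, 90, 0, 0, 0])

```text
t: 2.18
position: [0.5165, 0.2966, 0.1608]
eef_rot: [3.141, 0.013, -0.004]
wrist_force: [0.8, 0.4, 0.7]
width: 0.553
grasp_force: 0.0
```

```bash
python3 go.py 517 300 62 .5
python3 - <<'E'
from h import *
a=viewer.read_camera("top")[150:270,150:310];b=viewer.read_camera("scene")[170:290,340:500]
cv2.imwrite("pics/g1.png",np.hstack([cv2.resize(x,(400,300),interpolation=2) for x in(a,b)]))
E
```

```text
t2.18 pos [516.5 296.6 160.8] psi 0.49 F [0.8 0.4 0.7] w 0.553 g 0.0
[ 0.8 -3.4 98.8] [ 0.05  0.15 -0.01]
```

View pics/g1.png

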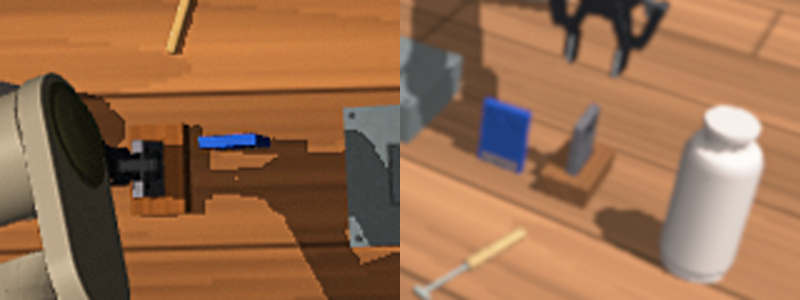

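The gripper is above the module: in the left panel the fingers straddle the grey strip at about (148,165), and the blue module is clear at (235,140). I'll descend.

send_rows(rows=[0.5, -3, 0, 0, 0, 0, 0.5, -3, 35, 0, 0, 0, 0.5, -3, 70, 0, 0, 0, 0.5, -3, 99, 0, 0, 0, 0.5, -3, 99, 0, 0, 0])

```text
t: 2.7
position: [0.5153, 0.2991, 0.0584]
eef_rot: [3.139, 0.013, -0.011]
wrist_force: [-1.4, -0.7, -0.7]
width: 0.546
grasp_force: 0.0
```

send_rows(rows=[0, 0, 0, 0, 0, 0, 0, 0, 0, 0, 0, 0, 0, 0, 0, 0, 0, 0, 0, 0, 0, 0, 0, 0, 0, 0, 0, 0, 0, 0], claw=0)

```text
t: 3.12
position: [0.5189, 0.3004, 0.0653]
eef_rot: [-3.14, -0.014, -0.008]
wrist_force: [0.0, 0.7, 8.2]
width: 0.132
grasp_force: 59.6
```

```bash
python3 go.py 517 300 62 .5
```

```text
t3.12 pos [518.9 300.4  65.3] psi 0.49 F [0.  0.7 8.2] w 0.132 g 59.6
[-1.9  0.3  3.2] [-0.1  -0.29 -0.01]
```

send_rows(rows=[0, 0, 0, 0, 0, 0, 0, 0, 0, 0, 0, 0, 0, 0, 0, 0, 0, 0, 0, 0, 0, 0, 0, 0])

```text
t: 3.45
position: [0.5189, 0.3003, 0.0652]
eef_rot: [-3.14, -0.014, -0.008]
wrist_force: [-0.4, 0.6, 7.8]
width: 0.136
grasp_force: 59.6
```

```bash
python3 go.py 517 300 62 .5
```

```text
t3.45 pos [518.9 300.3  65.2] psi 0.49 F [-0.4  0.6  7.8] w 0.136 g 59.6
[-1.9  0.3  3.2] [-0.09 -0.28 -0.01]
```

send_rows(rows=[0, 0, -20, 0, 0, 0, 0, 0, -45, 0, 0, 0, 0, 0, -75, 0, 0, 0, 0, 0, -100, 0, 0, 0, 0, 0, -100, 0, 0, 0])

```text
t: 3.87
position: [0.5196, 0.3007, 0.1693]
eef_rot: [-3.138, -0.014, -0.017]
wrist_force: [0.6, -0.1, 1.2]
width: 0.133
grasp_force: 58.6
```

```bash
python3 go.py 506.5 32.6 160 1.9
```

```text
t3.87 pos [519.6 300.7 169.3] psi 0.5 F [ 0.6 -0.1  1.2] w 0.133 g 58.6
[-15.5 268.    8.1] [-0.2  -0.61 -1.4 ]
```

send_rows(rows=[-2, 38, 0, 0, 0, -0.3, -4, 76, 0, 0, 0, -0.6, -6, 114, 0, 0, 0, -0.9, -8, 152, 0, 0, 0, -1.2, -10, 190, 0, 0, 0, -1.4])

```text
t: 4.28
position: [0.5087, 0.1082, 0.1631]
eef_rot: [3.141, 0.053, 0.002]
wrist_force: [1.3, -0.7, -0.9]
width: 0.132
grasp_force: 58.8
```

send_rows(rows=[-2, 30, 0, 0, 0, 0, -4, 60, 0, 0, 0, 0, -5.5, 78, 0, 0, 0, 0, -5.5, 78, 0, 0, 0, 0, -5.5, 78, 0, 0, 0, 0])

```text
t: 4.7
position: [0.5062, 0.0311, 0.1629]
eef_rot: [-3.141, -0.049, -0.002]
wrist_force: [0.2, 0.9, -1.5]
width: 0.13
grasp_force: 58.8
```

send_rows(rows=[0, 0, 0, 0, 0, 0, 0, 0, 0, 0, 0, 0, 0, 0, 0, 0, 0, 0])

```text
t: 4.95
position: [0.5061, 0.0325, 0.1624]
eef_rot: [-3.141, -0.054, -0.0]
wrist_force: [-0.3, 0.1, -1.3]
width: 0.126
grasp_force: 58.8
```

```bash
python3 go.py 506.5 32.6 125 1.9;python3 - <<'E'
from h import *
a=viewer.read_camera("top")[150:270,250:410];b=viewer.read_camera("scene")[120:240,260:420]
cv2.imwrite("pics/g2.png",np.hstack([cv2.resize(x,(400,300),interpolation=2) for x in(a,b)]))
E
```

```text
t4.95 pos [506.1  32.5 162.4] psi 1.97 F [-0.3  0.1 -1.3] w 0.126 g 58.8
[ 0.4 -0.1 37.4] [-0.   -0.01  0.07]
```

View pics/g2.png

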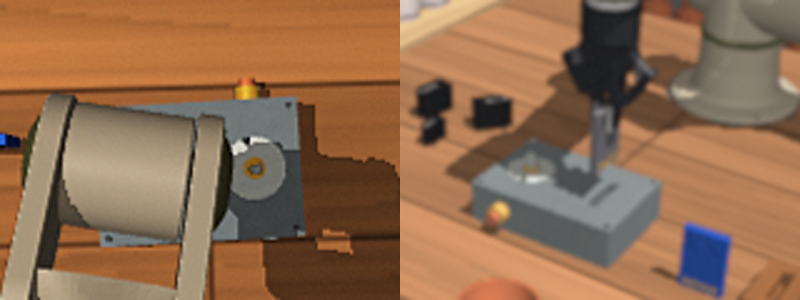

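In the right panel the module hangs upright in the grip at about (600,145), just above the slot at (605,195). The arm hides the top view. I'll lower to the mouth and then feel the way in.

send_rows(rows=[0.4, 0, 20, 0, 0, 0, 0.4, 0, 40, 0, 0, 0, 0.4, 0, 48, 0, 0, 0, 0.4, 0, 48, 0, 0, 0, 0.4, 0, 48, 0, 0, 0])

```text
t: 5.47
position: [0.5066, 0.0318, 0.1147]
eef_rot: [-3.141, -0.052, 0.0]
wrist_force: [-0.2, 0.1, -0.9]
width: 0.128
grasp_force: 58.9
```

send_rows(rows=[0, 0, 2, 0, 0, 0, 0, 0, 4, 0, 0, 0, 0, 0, 6, 0, 0, 0, 0, 0, 8, 0, 0, 0, 0, 0, 8, 0, 0, 0])

```text
t: 5.88
position: [0.5063, 0.0316, 0.1061]
eef_rot: [-3.141, -0.052, 0.001]
wrist_force: [0.2, 0.7, -0.7]
width: 0.132
grasp_force: 58.9
```

```bash
python3 go.py 506.5 32.6 87.2 1.9
```

```text
t5.88 pos [506.3  31.6 106.1] psi 1.89 F [ 0.2  0.7 -0.7] w 0.132 g 58.9
[ 0.2 -1.  18.9] [-0.    0.02 -0.01]
```

The module is already 11 mm into the slot with no resistance, so I'll continue.

send_rows(rows=[0, 0, 5, 0, 0, 0, 0, 0, 10, 0, 0, 0, 0, 0, 15, 0, 0, 0, 0, 0, 19, 0, 0, 0, 0, 0, 21, 0, 0, 0])

```text
t: 6.3
position: [0.5066, 0.0316, 0.0872]
eef_rot: [3.141, 0.053, 0.0]
wrist_force: [-16.9, 0.0, 46.3]
width: 0.129
grasp_force: 65.9
```

send_rows(rows=[0, 0, 2, 0, 0, 0, 0, 0, 2, 0, 0, 0])

```text
t: 6.47
position: [0.5072, 0.0317, 0.087]
eef_rot: [3.141, 0.053, 0.004]
wrist_force: [-16.2, 1.5, 41.8]
width: 0.132
grasp_force: 66.0
```

The module is home: TCP z is 87.0 against 87.2 expected, with a clear floor force. I'll relax the push, release and lift.

send_rows(rows=[0, 0, -4, 0, 0, 0, 0, 0, -4, 0, 0, 0])

```text
t: 6.63
position: [0.5069, 0.0316, 0.0879]
eef_rot: [3.141, 0.052, 0.002]
wrist_force: [-0.3, -0.0, -0.8]
width: 0.131
grasp_force: 59.4
```

send_rows(rows=[0, 0, 0, 0, 0, 0, 0, 0, 0, 0, 0, 0, 0, 0, 0, 0, 0, 0, 0, 0, 0, 0, 0, 0], claw=0.5)

```text
t: 6.97
position: [0.5064, 0.0316, 0.0869]
eef_rot: [-3.141, -0.052, 0.001]
wrist_force: [-0.4, 1.1, -0.5]
width: 0.502
grasp_force: 0.0
```

send_rows(rows=[0, 0, -30, 0, 0, 0, 0, 0, -70, 0, 0, 0, 0, 0, -110, 0, 0, 0, 0, 0, -140, 0, 0, 0, 0, 0, -140, 0, 0, 0])

```text
t: 7.38
position: [0.5086, 0.0313, 0.2332]
eef_rot: [3.139, 0.052, 0.016]
wrist_force: [0.6, -0.1, 0.3]
width: 0.499
grasp_force: 0.0
```

```bash
python3 go.py 439 -327 230 6.7
```

```text
t7.38 pos [508.6  31.3 233.2] psi 1.9 F [ 0.6 -0.1  0.3] w 0.499 g 0.0
[-81.5 355.8   3.1] [ 0.14 -0.59 -4.8 ]
```

send_rows(rows=[-8, 38, 0, 0, 0, -1, -16, 76, 0, 0, 0, -2, -25, 114, 0, 0, 0, -3, -34, 152, 0, 0, 0, -4, -43, 190, 0, 0, 0, -4.8])

```text
t: 7.8
position: [0.469, -0.1613, 0.2267]
eef_rot: [-3.136, -0.185, 0.001]
wrist_force: [-0.1, 0.1, 0.7]
width: 0.497
grasp_force: 0.0
```

send_rows(rows=[-8, 37, 0, 0, 0, 0, -16, 74, 0, 0, 0, 0, -24, 111, 0, 0, 0, 0, -30, 140, 0, 0, 0, 0, -30, 140, 0, 0, 0, 0])

```text
t: 8.22
position: [0.4551, -0.3069, 0.2259]
eef_rot: [3.136, 0.176, -0.002]
wrist_force: [0.5, 0.0, 0.5]
width: 0.501
grasp_force: 0.0
```

```bash
python3 go.py 439 -327 100 6.7;python3 - <<'E'
from h import *
t=viewer.read_camera("top");s=viewer.read_camera("scene");cv2.imwrite("pics/top2.png",t);cv2.imwrite("pics/scene2.png",s)
r=lambda a:cv2.resize(a,(400,300),interpolation=2)
cv2.imwrite("pics/g3.png",np.vstack([np.hstack([r(t[150:270,270:430]),r(s[120:240,260:420])]),np.hstack([r(t[220:280,410:490]),r(s[145:190,260:320])])]))
E
```

```text
t8.22 pos [ 455.1 -306.9  225.9] psi 6.43 F [0.5 0.  0.5] w 0.501 g 0.0
[-18.1  18.2 125.9] [ 0.01  0.07 -0.27]
```

View pics/g3.png

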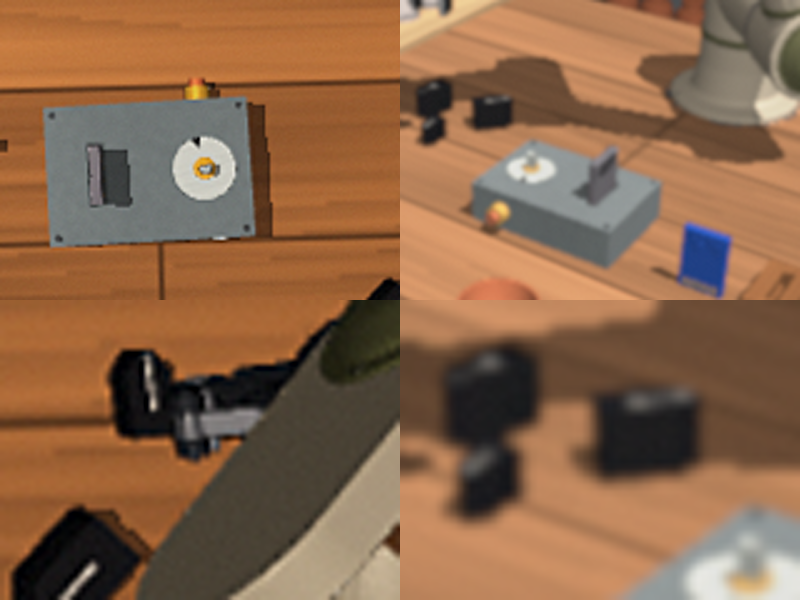

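The module stands home in the box slot (upper panels, about (95,175) and (600,175)), and the knob is still at its place. Now to the knob.

send_rows(rows=[-9, 9, 30, 0, 0, 0, -18, 18, 60, 0, 0, 0, -18, 18, 90, 0, 0, 0, -18, 18, 125, 0, 0, 0, -18, 18, 125, 0, 0, 0])

```text
t: 8.73
position: [0.4385, -0.3186, 0.0966]
eef_rot: [-3.127, -0.184, 0.011]
wrist_force: [0.4, 0.8, -0.8]
width: 0.501
grasp_force: 0.0
```

send_rows(rows=[0, 0, 0, 0, 0, 0, 0, 0, 0, 0, 0, 0, 0, 0, 0, 0, 0, 0])

```text
t: 8.98
position: [0.4416, -0.3226, 0.1046]
eef_rot: [3.133, 0.184, 0.004]
wrist_force: [0.3, -0.1, -0.3]
width: 0.494
grasp_force: 0.0
```

```bash
python3 go.py 439 -327 9 6.7
```

```text
t8.98 pos [ 441.6 -322.6  104.6] psi 6.74 F [ 0.3 -0.1 -0.3] w 0.494 g 0.0
[-3.3  3.8 95.6] [ 0.18 -0.13  0.04]
```

send_rows(rows=[-3, 4, 25, 0, 0, 0, -3, 4, 50, 0, 0, 0, -3, 4, 65, 0, 0, 0, -3, 4, 75, 0, 0, 0, -3, 4, 75, 0, 0, 0])

```text
t: 9.4
position: [0.438, -0.3263, 0.0269]
eef_rot: [-3.135, -0.184, 0.001]
wrist_force: [0.6, 0.4, -0.8]
width: 0.501
grasp_force: 0.0
```

send_rows(rows=[0, 0, 0, 0, 0, 0, 0, 0, 0, 0, 0, 0, 0, 0, 0, 0, 0, 0])

```text
t: 9.65
position: [0.4386, -0.3271, 0.0286]
eef_rot: [3.134, 0.183, 0.002]
wrist_force: [-1.3, -0.3, 0.2]
width: 0.498
grasp_force: 0.0
```

```bash
python3 go.py 439 -327 9 6.7
```

```text
t9.65 pos [ 438.6 -327.1   28.6] psi 6.7 F [-1.3 -0.3  0.2] w 0.498 g 0.0
[ 0.4 -0.1 19.6] [ 0.11 -0.08 -0.  ]
```

send_rows(rows=[0.5, 0, 8, 0, 0, 0, 0.5, 0, 14, 0, 0, 0, 0.5, 0, 18, 0, 0, 0, 0.5, 0, 18, 0, 0, 0, 0.5, 0, 18, 0, 0, 0])

```text
t: 10.07
position: [0.4384, -0.3263, 0.0089]
eef_rot: [-3.136, -0.183, 0.001]
wrist_force: [0.1, 0.9, -0.2]
width: 0.5
grasp_force: 0.0
```

send_rows(rows=[0, 0, 0, 0, 0, 0, 0, 0, 0, 0, 0, 0, 0, 0, 0, 0, 0, 0, 0, 0, 0, 0, 0, 0, 0, 0, 0, 0, 0, 0], claw=0)

```text
t: 10.48
position: [0.4387, -0.3267, 0.0097]
eef_rot: [3.136, 0.183, 0.001]
wrist_force: [-0.6, 1.1, 3.6]
width: 0.272
grasp_force: 59.1
```

send_rows(rows=[0, 0, 0, 0, 0, 0, 0, 0, 0, 0, 0, 0, 0, 0, 0, 0, 0, 0])

```text
t: 10.73
position: [0.4387, -0.3267, 0.0097]
eef_rot: [3.136, 0.183, 0.001]
wrist_force: [0.3, 0.1, 5.3]
width: 0.27
grasp_force: 59.3
```

```bash
python3 go.py 439 -327 9 6.7
```

```text
t10.73 pos [ 438.7 -326.7    9.7] psi 6.7 F [0.3 0.1 5.3] w 0.27 g 59.3
[0.2 0.3 0.7] [ 0.04 -0.03 -0.  ]
```

send_rows(rows=[0, 0, -25, 0, 0, 0, 0, 0, -60, 0, 0, 0, 0, 0, -95, 0, 0, 0, 0, 0, -120, 0, 0, 0, 0, 0, -120, 0, 0, 0])

```text
t: 11.15
position: [0.4399, -0.3279, 0.1341]
eef_rot: [3.13, 0.183, 0.008]
wrist_force: [0.1, -0.8, -0.3]
width: 0.269
grasp_force: 58.8
```

```bash
python3 go.py 507.5 -83.4 130 14
```

```text
t11.15 pos [ 439.9 -327.9  134.1] psi 6.7 F [ 0.1 -0.8 -0.3] w 0.269 g 58.8
[  95.6 -235.     3. ] [ 0.4  -0.24 -7.3 ]
```

send_rows(rows=[15, -36, 0, 0, 0, -1.5, 30, -73, 0, 0, 0, -3, 45, -110, 0, 0, 0, -4.5, 60, -147, 0, 0, 0, -6, 75, -184, 0, 0, 0, -7.3])

```text
t: 11.57
position: [0.4912, -0.133, 0.1284]
eef_rot: [-3.117, -0.384, 0.002]
wrist_force: [0.2, -0.6, 0.2]
width: 0.268
grasp_force: 59.0
```

```bash
python3 go.py 507.5 -83.4 130 14
```

```text
t11.57 pos [ 491.2 -133.   128.4] psi 14.04 F [ 0.2 -0.6  0.2] w 0.268 g 59.0
[ 27.8 -44.1  -1.6] [-0.06  0.07  0.04]
```

send_rows(rows=[13, -21, 0, 0, 0, 0, 25, -38, 0, 0, 0, 0, 27, -43, 0, 0, 0, 0, 27, -43, 0, 0, 0, 0, 27, -43, 0, 0, 0, 0])

```text
t: 11.98
position: [0.507, -0.0872, 0.1287]
eef_rot: [-3.118, -0.383, 0.002]
wrist_force: [-0.2, -0.3, -1.1]
width: 0.269
grasp_force: 59.0
```

send_rows(rows=[0, 0, 0, 0, 0, 0, 0, 0, 0, 0, 0, 0, 0, 0, 0, 0, 0, 0])

```text
t: 12.23
position: [0.5072, -0.0876, 0.1292]
eef_rot: [3.118, 0.38, -0.0]
wrist_force: [-0.4, 0.6, -0.7]
width: 0.269
grasp_force: 59.0
```

```bash
python3 go.py 507.5 -83.4 100 14;python3 - <<'E'
from h import *
t=viewer.read_camera("top");s=viewer.read_camera("scene");cv2.imwrite("pics/top3.png",t);cv2.imwrite("pics/scene3.png",s)
r=lambda a:cv2.resize(a,(400,300),interpolation=2)
print(proj("scene",[[.508,-.0834,.086],[.4857,-.0885,.1195]]))
cv2.imwrite("pics/g4.png",np.hstack([r(t[180:255,300:400]),r(s[140:215,270:370])]))
E
```

```text
t12.23 pos [507.2 -87.6 129.2] psi 13.91 F [-0.4  0.6 -0.7] w 0.269 g 59.0
[ 1.3 -4.  29.2] [-0.    0.01 -0.09]
[[312.28065246 180.93542458]
 [314.80827501 169.66699788]]
```

View pics/g4.png

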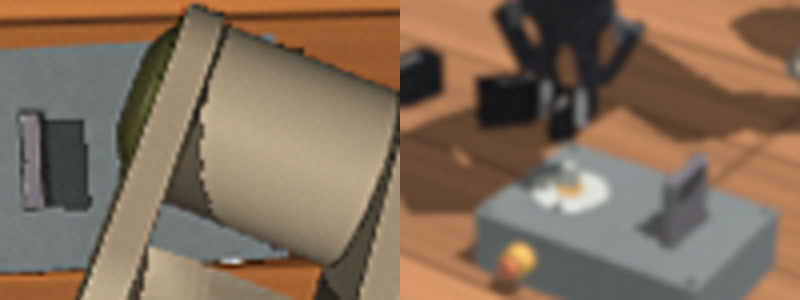

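The knob is held nose towards the camera at about (565,115) in the right panel. The shaft tip appears at (567,165), image (312,181), which matches the projection (312.3,180.9). I'll centre on it and lower.

send_rows(rows=[1.3, -4, 8, 0, 0, 0, 1.3, -4, 16, 0, 0, 0, 1.3, -4, 25, 0, 0, 0, 1.3, -4, 28, 0, 0, 0, 1.3, -4, 28, 0, 0, 0])

```text
t: 12.75
position: [0.5071, -0.0823, 0.1]
eef_rot: [-3.117, -0.383, 0.003]
wrist_force: [0.5, -0.7, -1.1]
width: 0.271
grasp_force: 59.0
```

send_rows(rows=[0, 0, 0, 0, 0, 0, 0, 0, 0, 0, 0, 0, 0, 0, 0, 0, 0, 0])

```text
t: 13.0
position: [0.5079, -0.0827, 0.1016]
eef_rot: [3.118, 0.383, 0.001]
wrist_force: [-0.6, 0.3, -0.5]
width: 0.261
grasp_force: 59.0
```

```bash
python3 go.py 507.5 -83.4 79.7 14
```

```text
t13.00 pos [507.9 -82.7 101.6] psi 14.0 F [-0.6  0.3 -0.5] w 0.261 g 59.0
[-0.6  0.6 21.9] [ 0.02 -0.03 -0.  ]
```

Lower in small steps, watching the force. First contact is expected near TCP z = 95.7.

send_rows(rows=[-0.5, 0.5, 3, 0, 0, 0, -0.5, 0.5, 5, 0, 0, 0, -0.5, 0.5, 7, 0, 0, 0, -0.5, 0.5, 9, 0, 0, 0, -0.5, 0.5, 9, 0, 0, 0])

```text
t: 13.42
position: [0.5077, -0.0832, 0.0921]
eef_rot: [3.118, 0.382, 0.002]
wrist_force: [2.9, 0.7, -2.8]
width: 0.27
grasp_force: 58.9
```

```bash
python3 go.py 507.5 -83.4 79.7 14
```

```text
t13.42 pos [507.7 -83.2  92.1] psi 13.98 F [ 2.9  0.7 -2.8] w 0.27 g 58.9
[-0.3  0.2 12.4] [ 0.02 -0.06 -0.02]
```

send_rows(rows=[0, 0, 2, 0, 0, 0, 0, 0, 4, 0, 0, 0, 0, 0, 6, 0, 0, 0, 0, 0, 6, 0, 0, 0, 0, 0, 6, 0, 0, 0])

```text
t: 13.83
position: [0.5078, -0.0832, 0.0862]
eef_rot: [3.118, 0.383, 0.002]
wrist_force: [6.4, 0.6, -3.0]
width: 0.267
grasp_force: 58.9
```

```bash
python3 go.py 507.5 -83.4 79.7 14
```

```text
t13.83 pos [507.8 -83.2  86.2] psi 13.99 F [ 6.4  0.6 -3. ] w 0.267 g 58.9
[-0.3  0.1  6.5] [ 0.02 -0.07 -0.01]
```

send_rows(rows=[1, 0, 1, 0, 0, 0, 1, 0, 3, 0, 0, 0, 1, 0, 5, 0, 0, 0, 1, 0, 7, 0, 0, 0, 1, 0, 7, 0, 0, 0])

```text
t: 14.25
position: [0.5081, -0.083, 0.0791]
eef_rot: [-3.118, -0.383, 0.001]
wrist_force: [0.1, -1.4, 4.0]
width: 0.269
grasp_force: 59.4
```

send_rows(rows=[0, 0, 2, 0, 0, 0, 0, 0, 4, 0, 0, 0, 0, 0, 4, 0, 0, 0, 0, 0, 4, 0, 0, 0])

```text
t: 14.58
position: [0.5081, -0.083, 0.0755]
eef_rot: [3.118, 0.383, -0.001]
wrist_force: [-1.4, -2.4, 6.4]
width: 0.268
grasp_force: 59.8
```

The knob is fully on, and the force is following the spring. The stop is expected at TCP z of about 71.7.

send_rows(rows=[0, 0, 1, 0, 0, 0, 0, 0, 2, 0, 0, 0, 0, 0, 3, 0, 0, 0, 0, 0, 4, 0, 0, 0, 0, 0, 5, 0, 0, 0])

```text
t: 15.0
position: [0.5083, -0.0831, 0.0713]
eef_rot: [3.118, 0.383, 0.0]
wrist_force: [-8.2, 1.0, 23.0]
width: 0.269
grasp_force: 62.0
```

send_rows(rows=[0, 0, 0.5, 0, 0, 0, 0, 0, 1, 0, 0, 0, 0, 0, 1, 0, 0, 0, 0, 0, 1, 0, 0, 0])

```text
t: 15.33
position: [0.5084, -0.0831, 0.0713]
eef_rot: [3.117, 0.383, 0.001]
wrist_force: [-8.8, 0.7, 25.1]
width: 0.264
grasp_force: 62.5
```

```bash
python3 go.py
python3 - <<'E'
from h import *
cv2.imwrite("pics/g5.png",cv2.resize(viewer.read_camera("scene")[120:270,230:430],(800,600),interpolation=2))
E
```

```text
t15.33 pos [508.4 -83.1  71.3] psi 14.02 F [-8.8  0.7 25.1] w 0.264 g 62.5
```

View pics/g5.png

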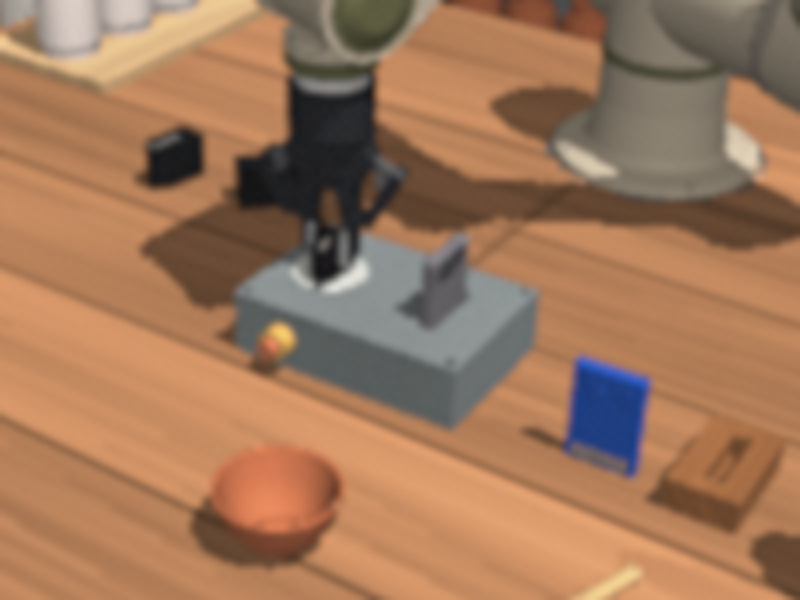

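The module is seated at about (445,280). The knob is down on the dial at (330,262) and still gripped. The bowl, blue module and large knobs in view look undisturbed. Handing in.

```bash
python3 -c "
from station import ticket
print(ticket.finish_job())"
```

```text
the job is handed in; nothing more can be done
None
```

I handed the job in at about 15 s: the module is fully home in the box's slot and released, and the knob is on the valve shaft, still held pressed in to its stop with about 25 N.

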